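# Close a sprung gear housing on its dowels and hold it shut

### The job

Pick up the loose cover of the small gear housing, lift it clear of the bench and lower it over the two dowels of the lower half, big hole on the big dowel. The spring plunger in the middle keeps the halves apart: press the cover down without forcing it until you feel the halves meet, and finish while still holding it firmly pressed shut, so that it is ready for its screws. Leave the eye loupe, the gilt ring and the watch movement where they lie.

Things in the scene. Friction and masses are not known exactly. Their poses are not given: they have to be found in the camera images.
- housing: lower half, open grey-painted metal box 82x56 mm with ears, on a dark steel plate 150x76x6 mm fixed to the bench. Origin: centre of the plate's underside; z up, x along the length toward the big dowel. +x ear 26x34 mm, -x ear 24x22 mm. The parting face, where the cover seats, is 34 mm above the origin. A spring plunger, diameter 13 mm, on the z axis rises 6 mm above that face.
- big_dowel (a point): foot of the big steel dowel, on the parting face at x = +54 mm in the housing's frame. The dowel is 10 mm in diameter and stands 16 mm above the parting face, the last 5 mm tapering to a bullet nose.
- small_dowel (a point): foot of the small steel dowel, on the parting face at x = -53 mm in the housing's frame. It is 7 mm in diameter and stands 16 mm above the parting face, the last 5 mm tapering.
- plunger (a joint): how far the spring plunger is pressed down, m: 0 = free (6 mm above the parting face), 0.006 = level with the parting face, cover fully home. Pushing it takes about 5.5 N at the start and 9 N when the cover is home; it springs back when let go. A lasting push of 15 to 20 N on the cover holds the halves firmly shut.
- cover: loose upper half, grey-painted metal, 150 to 310 g, lying right way up on the bench or the 2 mm paper mat. Origin: centre of its flat underside; z up, x toward the ear with the big hole. Flange 82x56x12 mm, 132 mm long with its ears (+x ear 26x34 mm, -x ear 24x22 mm). On its middle a block to grip: 54 mm along x, 34 along y, upright sides from z = 12 to 38 mm, a low disc on top to 40.
- big_hole (a point): centre of the big through hole at the cover's underside, x = +54 mm in the cover's frame, diameter 12 mm. The big dowel does not enter the small hole.
- small_hole (a point): centre of the small through hole at the cover's underside, x = -53 mm in the cover's frame, diameter 9 mm
- loupe: bystander: black eye loupe, diameter 36 mm, 27 mm tall; origin at the centre of its underside
- gilt_ring: bystander: gilt watch case ring, 44x48x6 mm; origin at the centre of its underside
- watch_movement: bystander: round gilt watch movement, diameter 41 mm, 9 mm thick; origin at the centre of its underside

How it is judged:
By the outcome, as a careful person would: the job done as asked, in the order asked, and still so for the second after the job is handed in, while the arm keeps its last pose, push and grip.
It also fails if it takes over 51 s, if anything falls off the work surface, if the arm or the gripper's body presses on something with over 40 N, if the wrist force passes 120 N, or if a joint passes its speed limit or range.

### The arm

A 7-joint arm with a two-finger parallel gripper is mounted at the origin on a cart in front of the work surface, level with it; the furniture and walls round the work are solid. World frame = base frame: x ahead of the robot, y to its left, z up, the work surface at z = 0. Lengths are in m, angles in rad, forces in N, time in s.
With the tool pointing down it reaches from about 0.4 to 0.875 m from the base axis. Payload 4.4 kg.
Tool frame: the origin (TCP) lies on the centre line of the jaws, within the pads' length; the fingertips stand 19 mm ahead of it and the grasp point (between the pads) is the TCP; z points along the fingers, y is the direction in which the jaws open and shut (so a half turn about z gives the same grasp; the last joint's range is limited). The gripper opens to 85 mm and grips with 20 to 120 N. Pads are 22 mm wide; open, the fingers measure 114 mm over their backs; the gripper's body (76 mm by 85 mm) begins 54 mm behind the grasp point. The pads swing forward as they close: fully open they stand 13 mm farther back than shut.
Start: joints at [1.239, 0.628, 0.038, 1.517, -0.027, 0.996, -0.02], TCP at [0.171, -0.627, 0.25] pointing down, gripper open.
Joint ranges: [-3.06, 3.06], [-0.37, 2.12], [-1.25, 1.32], [0.18, 2.47], [-1.1, 4.24], [0.23, 1.98], [-2.94, 2.94]. Speed limits (rad/s): [2.57, 2.57, 3.14, 3.14, 3.14, 3.14, 3.14].

### API

Orientations are given as [roll, pitch, yaw] about the fixed x, y, z axes, in that order (R = Rz(yaw) Ry(pitch) Rx(roll)).
In Python, from cell import bot, snapshot, camera_params gives the robot as it stands. The module is installed in compiled form; this text tells all that it offers.
- The arm moves only by the shell command python3 -m pendant 'ROWS' [FORCE]. ROWS is JSON, a list of rows, each a list of 7 numbers: the shift along the tool's x, y, z in m, then the turn, a rotation vector about the tool's x, y, z in degrees, then the opening, from -1 (shut) to 1 (fully open). In form: [[x, y, z, wx, wy, wz, claw], ...]. A call has 1 to 10 rows; each row is the pose to reach, as a shift and turn from the pose measured when the call began, along the tool's axes at that moment; what a row does not reach only later rows make up. A row lasts 1/12 s, in which the tool goes at most 41.7 mm and 7.16 degrees, less where a joint would pass 70% of its speed; a pose out of reach is approached as far as the arm can. A call with a gripper value outside its range is refused whole. The fingers move at their own pace and stop on an object; FORCE is the grip in N (left out, the last holds). Time passes only in rows, so rows that repeat a pose let the fingers close. It gives the time, the measured TCP pose, the force and the opening at its end, in the units of the state.
- bot.read_state(): the state, without advancing time (a new reading comes with each control period).
- snapshot(name): name is "scene" or "top"; returns the picture (420x560x3 uint8, red, green, blue); there is no depth.
- camera_params(name): a dict with "mtx" (3x3 intrinsics, pixels), "R" (3x3) and "t" (3): a world point X has camera coordinates R X + t. Camera axes: x right, y down, z forward; pixel columns grow to the right and rows downward; lengths in m; the calibration is good to about 2 mm. A picture is of the moment at which its call begins. camera_params takes no time and is no camera call.
- bot.sign_off(): hands the job in, once; it reports no verdict.
The state is a dict: "time": time; "qpos": joint angles; "joint_vel": joint speeds; "joint_torque": joint torques, N m; "tool_pos": TCP position; "ee_rot": TCP orientation; "force": force on the tool from outside, world axes, zero at the start; "moment": the same for the moment, N m; "finger_gap": opening from 0.0 (shut) to 1.0 (fully open).
Only numpy, scipy, OpenCV 4.12 (cv2) and the standard library are available. Lean on these libraries where they do the work, as an engineer would, in place of code of your own. Each camera call takes 0.05 s, during which the arm holds its last target.

## Working session

There is one attempt and no reset: what is moved stays moved. The work goes in short steps, Python scripts to look and compute and a shell command to move; the robot and the scene stay as the last step left them, time stands still between calls to the robot, and variables do not carry over. Pictures are saved under pics/ and viewed, and the job is handed in when it is done.

```bash
mkdir -p pics; python3 - <<'E'
from cell import bot,snapshot,camera_params
import cv2
for n in("scene","top"):
    cv2.imwrite(f"pics/{n}0.png",cv2.cvtColor(snapshot(n),cv2.COLOR_RGB2BGR)); print(n,camera_params(n))
print(bot.read_state())
E
```

```text
scene {'mtx': array([[414.00125712,   0.        , 275.99617213],
       [  0.        , 414.00125712, 209.5650978 ],
       [  0.        ,   0.        ,   1.        ]]), 'R': array([[-0.6976896 , -0.7163958 ,  0.00250617],
       [-0.54381525,  0.52733159, -0.65282951],
       [ 0.46636274, -0.45683526, -0.75750072]]), 't': array([0.52632012, 0.21356457, 0.74101263])}
top {'mtx': array([[401.8826418 ,   0.        , 274.16416629],
       [  0.        , 401.8826418 , 207.6670095 ],
       [  0.        ,   0.        ,   1.        ]]), 'R': array([[-0.01678478, -0.99982491, -0.00827118],
       [-0.99018527,  0.01776976, -0.13862673],
       [ 0.13874944,  0.00586318, -0.99031016]]), 't': array([0.25163225, 0.52390424, 0.88994536])}
{'time': 0.1, 'qpos': array([ 1.23920691,  0.62924213,  0.03846403,  1.51827804, -0.02699289,
        0.99629394, -0.02002363]), 'joint_vel': array([ 0.00223903, -0.00144263, -0.00074933, -0.00273628,  0.00122869,
        0.00070274,  0.00148695]), 'joint_torque': array([ 2.80964952e-03, -5.64526570e+01,  1.22988459e+00, -1.93973082e+01,
        1.10749502e-02,  5.44115741e-03, -2.48137707e-05]), 'tool_pos': array([ 0.17061401, -0.62665949,  0.24948562]), 'ee_rot': array([-3.13989004e+00,  3.40679517e-05,  2.65753862e-01]), 'force': array([-0.01465433, -0.35812653,  0.57085743]), 'moment': array([-0.03428831,  0.01310082,  0.02477898]), 'finger_gap': 0.9993055908833964}
```

View pics/scene0.png

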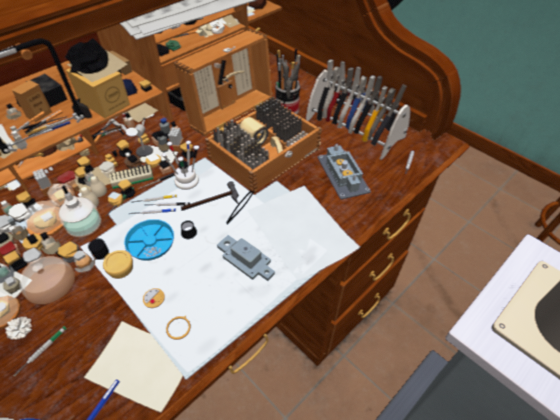

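View pics/top0.png

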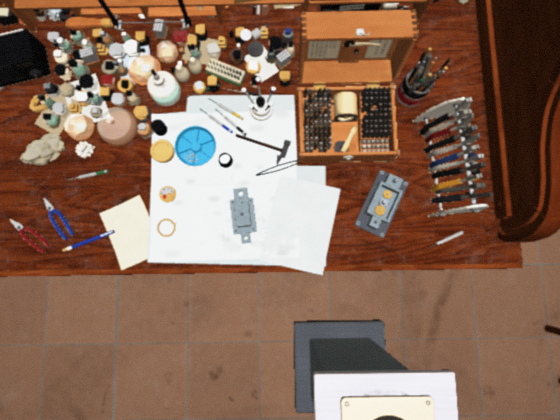

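```bash
python3 - <<'E'
import cv2,numpy as np
t=cv2.imread("pics/top0.png");s=cv2.imread("pics/scene0.png")
def z(i,u,v,w,h,k): return cv2.resize(i[v:v+h,u:u+w],None,fx=k,fy=k,interpolation=cv2.INTER_CUBIC)
cv2.imwrite("pics/z1.png",np.hstack([z(t,210,175,65,80,6),z(t,350,165,65,80,6)]))
cv2.imwrite("pics/z2.png",np.hstack([z(s,210,225,70,60,5),z(s,310,140,70,60,5)]))
E
```

```text
(no output)
```

View pics/z1.png

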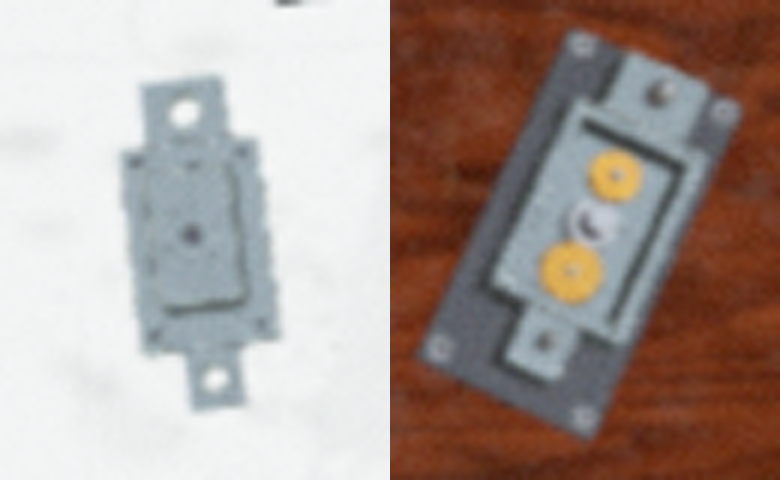

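View pics/z2.png

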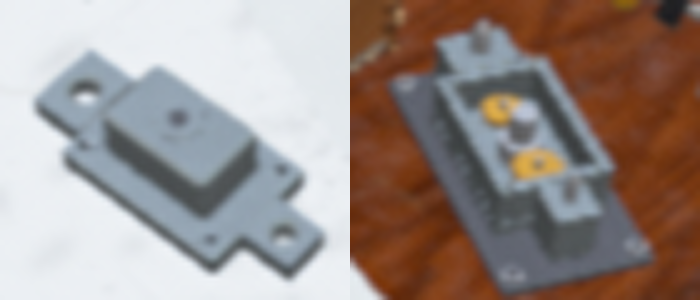

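```bash
cat > h.py <<'E'
import numpy as np,cv2
from scipy.optimize import least_squares
from cell import bot,snapshot,camera_params
C={n:camera_params(n) for n in("scene","top")}
def proj(n,X):
    c=C[n];p=np.atleast_2d(X)@np.array(c["R"]).T+c["t"];p=p@np.array(c["mtx"]).T;return p[:,:2]/p[:,2:]
def T(p,X,z0):
    c,s=np.cos(p[2]),np.sin(p[2]);X=np.atleast_2d(X)
    return np.c_[p[0]+c*X[:,0]-s*X[:,1],p[1]+s*X[:,0]+c*X[:,1],X[:,2]+z0]
def fit(obs,z0,p0,free=None):
    def r(p):
        return np.concatenate([proj(n,T(p,np.array(X)/1000,z0))[0]-uv for n,X,uv in obs])
    f=least_squares(r,p0,loss="soft_l1",f_scale=0.7)
    return f.x,r(f.x).reshape(-1,2)
E
cat > f.py <<'E'
from h import *
def q(l,off,k,n): return [(n,X,(np.array(uv)+.5)/k-.5+off) for X,uv in l]
ct=q([((67,17,12),(140,85)),((67,-17,12),(222,76)),((54,0,6),(184,111)),((-53,0,6),(217,379)),((-65,11,12),(192,410)),((-65,-11,12),(245,404)),((0,0,40),(192,235)),
 ((-27,-17,38),(245,303)),((-27,17,38),(165,312)),((41,28,12),(122,152)),((41,-28,12),(258,138)),((-41,28,12),(146,354)),((-41,-28,12),(280,340))],np.array([210,175]),6,"top")
cs=q([((54,0,12),(86,91)),((-53,0,12),(285,235)),((0,0,40),(179,118)),((67,-17,12),(92,50)),((67,17,12),(36,103)),((-65,-11,12),(323,238)),((-41,28,12),(213,264)),((-41,-28,12),(303,172))],np.array([210,225]),5,"scene")
ht=q([((67,17,34),(242,50)),((67,-17,34),(322,85)),((75,38,6),(185,30)),((75,-38,6),(352,103)),((-75,-38,6),(202,438)),((-75,38,6),(25,358)),((41,28,34),(188,100)),((41,-28,34),(318,155)),((-41,28,34),(100,288)),((-41,-28,34),(235,343)),((54,0,46),(271,93)),((-53,0,46),(153,342)),((-65,11,34),(115,355)),((-65,-11,34),(170,380)),((0,0,40),(203,220))],np.array([350,165]),6,"top")
hs=q([((75,38,6),(38,80)),((-75,-38,6),(302,262)),((-75,38,6),(155,290)),((54,0,50),(134,22)),((-53,0,50),(222,182)),((0,0,40),(173,113)),((41,-28,34),(191,57)),((41,28,34),(88,85)),((-41,-28,34),(262,175))],np.array([310,140]),5,"scene")
for nm,a,b,z0,p0 in(("cover",ct,cs,.002,[.5,.1,0]),("house",ht,hs,0,[.5,-.2,-.4])):
    for o in(a+b,a,b):
        p,r=fit(o,z0,p0);print(nm,p.round(4),np.degrees(p[2]).round(2),np.abs(r).mean().round(2))
        if o is a+b or len(o)==len(a+b): print(r.round(1).tolist())
E
python3 f.py
```

```text
cover [0.5137 0.3174 0.1032] 5.91 0.51
[[-0.4, 0.1], [0.1, -0.1], [0.1, 0.7], [-0.5, 0.4], [-0.6, 0.7], [-0.1, 0.6], [0.0, 0.5], [-0.1, 0.0], [-1.5, 0.3], [-0.9, 0.2], [-0.1, -0.3], [-1.2, 0.8], [0.1, 0.2], [-0.1, -0.9], [-0.3, -1.1], [0.0, -0.4], [-0.1, -1.0], [-0.5, -1.4], [0.5, -2.0], [-0.1, -0.7], [0.8, -1.0]]
cover [0.5144 0.3167 0.1069] 6.12 0.34
cover [0.5119 0.319  0.0993] 5.69 0.32
house [ 0.5384 -0.0128 -0.4755] -27.24 0.63
[[-0.5, 0.1], [-0.5, 0.5], [-0.8, -0.7], [0.3, 0.8], [-0.4, 1.0], [-0.2, 0.2], [-0.4, -0.5], [-0.0, 0.7], [-0.3, -0.6], [-0.6, 0.9], [0.5, -0.1], [1.0, -0.2], [-0.4, 0.8], [-0.8, 0.8], [1.6, -0.1], [-0.5, -0.5], [0.7, -1.5], [-0.5, -0.0], [-0.3, -0.2], [0.3, -2.3], [0.2, -0.6], [0.3, -0.9], [-0.7, -2.0], [0.4, -1.8]]
house [ 0.539  -0.0133 -0.4712] -27.0 0.49
house [ 0.5362 -0.0101 -0.4911] -28.14 0.49
```

```bash
cat > d.py <<'E'
import sys
from h import *
from scipy.spatial.transform import Rotation as R
def delta(x,y,z,yawdeg):
    s=bot.read_state();A=R.from_euler("xyz",s["ee_rot"])
    d=A.inv().apply(np.array([x,y,z])-s["tool_pos"])
    w=(A.inv()*R.from_euler("xyz",[np.pi,0,np.radians(yawdeg)])).as_rotvec(degrees=True)
    print("t",round(s["time"],2),"pos",s["tool_pos"].round(4),"yaw",np.degrees(s["ee_rot"]).round(2),"F",s["force"].round(1),"M",s["moment"].round(2),"gap",round(s["finger_gap"],3))
    print("d",d.round(4),"w",w.round(2))
if __name__=="__main__": delta(*map(float,sys.argv[1:]))
E
python3 d.py .45 -.25 .25 6; python3 d.py .514 .317 .25 6
```

```text
t 0.1 pos [ 0.1706 -0.6267  0.2495] yaw [-179.9     0.     15.23] F [-0.  -0.4  0.6] M [-0.03  0.01  0.02] gap 0.999
d [ 0.3685 -0.2901 -0.    ] w [-0.1   0.01  9.23]
t 0.1 pos [ 0.1706 -0.6267  0.2495] yaw [-179.9     0.     15.23] F [-0.  -0.4  0.6] M [-0.03  0.01  0.02] gap 0.999
d [ 0.5792 -0.8203  0.0009] w [-0.1   0.01  9.23]
```

```bash
python3 -m pendant '[[0.185,-0.145,0,0,0,4,1],[0.37,-0.29,0,0,0,9.2,1],[0.37,-0.29,0,0,0,9.2,1],[0.37,-0.29,0,0,0,9.2,1],[0.37,-0.29,0,0,0,9.2,1],[0.37,-0.29,0,0,0,9.2,1],[0.37,-0.29,0,0,0,9.2,1],[0.37,-0.29,0,0,0,9.2,1],[0.37,-0.29,0,0,0,9.2,1],[0.37,-0.29,0,0,0,9.2,1]]'; python3 d.py .514 .317 .2 6
```

```text
time: 0.93
tool_pos: [0.42, -0.2909, 0.2499]
ee_rot: [-3.14, 0.001, 0.105]
force: [0.5, -0.1, 0.1]
finger_gap: 0.995
t 0.93 pos [ 0.42   -0.2909  0.2499] yaw [-1.7989e+02  3.0000e-02  6.0200e+00] F [ 0.5 -0.1  0.1] M [-0.04 -0.06 -0.02] gap 0.995
d [ 0.1572 -0.5946  0.0509] w [-0.11  0.03  0.02]
```

```bash
python3 -m pendant '[[0.157,-0.594,0.05,0,0,0,1],[0.157,-0.594,0.05,0,0,0,1],[0.157,-0.594,0.05,0,0,0,1],[0.157,-0.594,0.05,0,0,0,1],[0.157,-0.594,0.05,0,0,0,1],[0.157,-0.594,0.05,0,0,0,1],[0.157,-0.594,0.05,0,0,0,1],[0.157,-0.594,0.05,0,0,0,1],[0.157,-0.594,0.05,0,0,0,1],[0.157,-0.594,0.05,0,0,0,1]]'; python3 d.py .514 .317 .1 6
```

```text
time: 1.77
tool_pos: [0.4827, 0.1197, 0.2166]
ee_rot: [-3.14, 0.001, 0.105]
force: [1.7, -0.8, 0.3]
finger_gap: 1.001
t 1.77 pos [0.4827 0.1197 0.2166] yaw [-1.799e+02  6.000e-02  6.020e+00] F [ 1.7 -0.8  0.3] M [-0.02 -0.01 -0.05] gap 1.001
d [ 0.0519 -0.1928  0.1169] w [-0.1   0.06  0.02]
```

```bash
python3 -m pendant '[[0.052,-0.193,0.1,0,0,0,1],[0.052,-0.193,0.117,0,0,0,1],[0.052,-0.193,0.117,0,0,0,1],[0.052,-0.193,0.117,0,0,0,1],[0.052,-0.193,0.117,0,0,0,1],[0.052,-0.193,0.117,0,0,0,1],[0.052,-0.193,0.117,0,0,0,1],[0.052,-0.193,0.117,0,0,0,1],[0.052,-0.193,0.117,0,0,0,1]]'; python3 - <<'E'
from h import *
t=snapshot("top");s=snapshot("scene")
def z(i,u,v,w,h,k): return cv2.resize(i[v:v+h,u:u+w],None,fx=k,fy=k,interpolation=cv2.INTER_CUBIC)
cv2.imwrite("pics/a.png",np.hstack([z(t,190,165,100,100,4),z(s,190,190,100,100,4)])[:,:,::-1])
E
python3 d.py .514 .317 .036 6
```

```text
time: 2.52
tool_pos: [0.514, 0.3159, 0.0998]
ee_rot: [-3.141, 0.002, 0.104]
force: [0.2, -0.4, 0.2]
finger_gap: 0.999
t 2.62 pos [0.5147 0.3154 0.1006] yaw [-1.7995e+02  2.0000e-02  5.8900e+00] F [0.4 0.2 0.9] M [-0.05 -0.01 -0.01] gap 1.0
d [-0.0005 -0.0016  0.0646] w [-0.05  0.02 -0.11]
```

View pics/a.png

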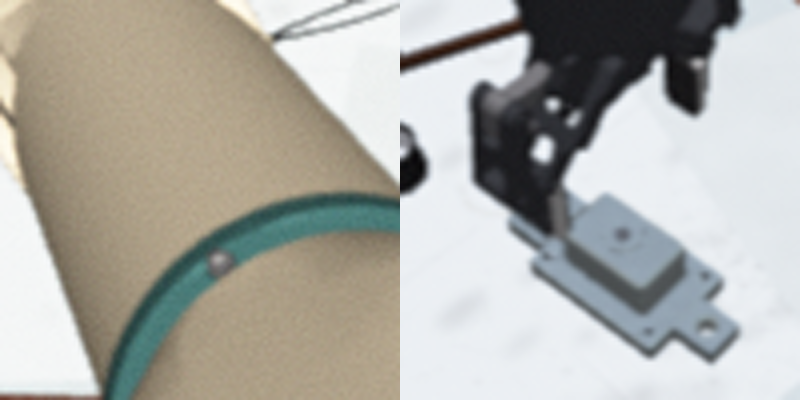

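```bash
python3 -m pendant '[[0,-0.0015,0.03,0,0,0,1],[0,-0.0015,0.05,0,0,0,1],[0,-0.0015,0.0645,0,0,0,1],[0,-0.0015,0.0645,0,0,0,1],[0,-0.0015,0.0645,0,0,0,-1],[0,-0.0015,0.0645,0,0,0,-1],[0,-0.0015,0.0645,0,0,0,-1],[0,-0.0015,0.0645,0,0,0,-1],[0,-0.0015,0.0645,0,0,0,-1],[0,-0.0015,0.0645,0,0,0,-1]]' 80; python3 d.py .514 .317 .036 6
```

```text
time: 3.45
tool_pos: [0.5154, 0.3175, 0.0377]
ee_rot: [-3.14, -0.002, 0.103]
force: [-1.2, 0.3, 5.6]
finger_gap: 0.382
t 3.45 pos [0.5154 0.3175 0.0377] yaw [-1.7989e+02 -1.1000e-01  5.9000e+00] F [-1.2  0.3  5.6] M [-0.15  0.14 -0.05] gap 0.382
d [-0.0015  0.0003  0.0017] w [-0.11 -0.11 -0.1 ]
```

```bash
python3 -m pendant '[[0,0,0,0,0,0,-1],[0,0,0,0,0,0,-1],[0,0,0,0,0,0,-1],[0,0,-0.01,0,0,0,-1],[0,0,-0.03,0,0,0,-1],[0,0,-0.06,0,0,0,-1],[0,0,-0.09,0,0,0,-1],[0,0,-0.12,0,0,0,-1],[0,0,-0.12,0,0,0,-1],[0,0,-0.12,0,0,0,-1]]' ; python3 - <<'E'
from h import *
s=snapshot("scene")
cv2.imwrite("pics/b.png",cv2.resize(s[120:270,150:340],None,fx=4,fy=4,interpolation=cv2.INTER_CUBIC)[:,:,::-1])
E
python3 d.py .5385 -.013 .16 -27.2
```

```text
time: 4.28
tool_pos: [0.5162, 0.3178, 0.16]
ee_rot: [-3.138, -0.006, 0.103]
force: [-0.2, -0.2, -3.1]
finger_gap: 0.38
t 4.33 pos [0.515  0.3171 0.1582] yaw [-1.7987e+02 -1.3000e-01  5.8900e+00] F [-1.3  0.  -2.5] M [-0.02  0.02  0.03] gap 0.375
d [-0.0105  0.3308 -0.0025] w [-0.16 -0.09 33.09]
```

View pics/b.png

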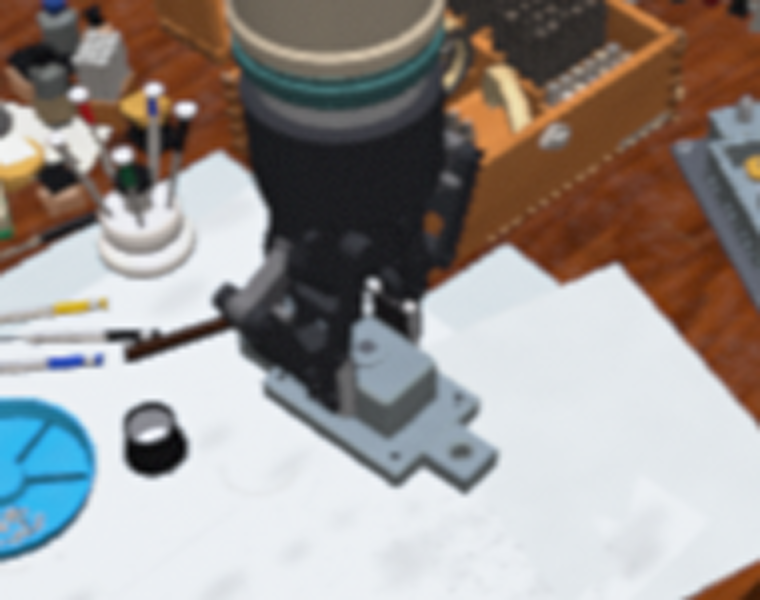

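```bash
python3 -m pendant '[[-0.003,0.04,-0.01,0,0,4,-1],[-0.004,0.08,-0.015,0,0,8,-1],[-0.005,0.12,-0.015,0,0,12,-1],[-0.006,0.16,-0.015,0,0,16,-1],[-0.008,0.2,-0.01,0,0,20,-1],[-0.009,0.24,-0.01,0,0,24,-1],[-0.010,0.28,-0.005,0,0,28,-1],[-0.0105,0.31,-0.002,0,0,31,-1],[-0.0105,0.331,0,0,0,33.1,-1],[-0.0105,0.331,0,0,0,33.1,-1]]' ; python3 d.py .5385 -.013 .11 -27.2
```

```text
time: 5.17
tool_pos: [0.5371, -0.0202, 0.1557]
ee_rot: [3.139, 0.0, -0.485]
force: [0.1, 0.1, -1.9]
finger_gap: 0.381
t 5.17 pos [ 0.5371 -0.0202  0.1557] yaw [ 1.7986e+02  3.0000e-02 -2.7780e+01] F [ 0.1  0.1 -1.9] M [-0.03  0.01  0.01] gap 0.381
d [-0.0021 -0.0071  0.0457] w [ 0.14  0.03 -0.58]
```

```bash
python3 -m pendant '[[-0.002,-0.007,0.01,0,0,-0.6,-1],[-0.002,-0.007,0.02,0,0,-0.6,-1],[-0.002,-0.007,0.03,0,0,-0.6,-1],[-0.002,-0.007,0.04,0,0,-0.6,-1],[-0.002,-0.007,0.046,0,0,-0.6,-1],[-0.002,-0.007,0.046,0,0,-0.6,-1],[-0.002,-0.007,0.046,0,0,-0.6,-1],[-0.002,-0.007,0.046,0,0,-0.6,-1],[-0.002,-0.007,0.046,0,0,-0.6,-1]]' ; python3 - <<'E'
from h import *
s=snapshot("scene");t=snapshot("top")
cv2.imwrite("pics/s1.png",s[:,:,::-1]);cv2.imwrite("pics/t1.png",t[:,:,::-1])
cv2.imwrite("pics/c.png",cv2.resize(s[100:200,290:400],None,fx=6,fy=6,interpolation=cv2.INTER_CUBIC)[:,:,::-1])
cv2.imwrite("pics/ct.png",cv2.resize(t[155:255,330:440],None,fx=6,fy=6,interpolation=cv2.INTER_CUBIC)[:,:,::-1])
E
python3 d.py .5385 -.013 .11 -27.2
```

```text
time: 5.92
tool_pos: [0.539, -0.0131, 0.1102]
ee_rot: [3.14, -0.001, -0.474]
force: [0.2, 0.1, -1.5]
finger_gap: 0.379
t 6.02 pos [ 0.5389 -0.0132  0.1102] yaw [ 1.7989e+02 -3.0000e-02 -2.7180e+01] F [-0.2 -0.1 -2.2] M [-0.02  0.06 -0.01] gap 0.38
d [-0.0005  0.0001  0.0002] w [ 0.11 -0.03  0.02]
```

View pics/c.png

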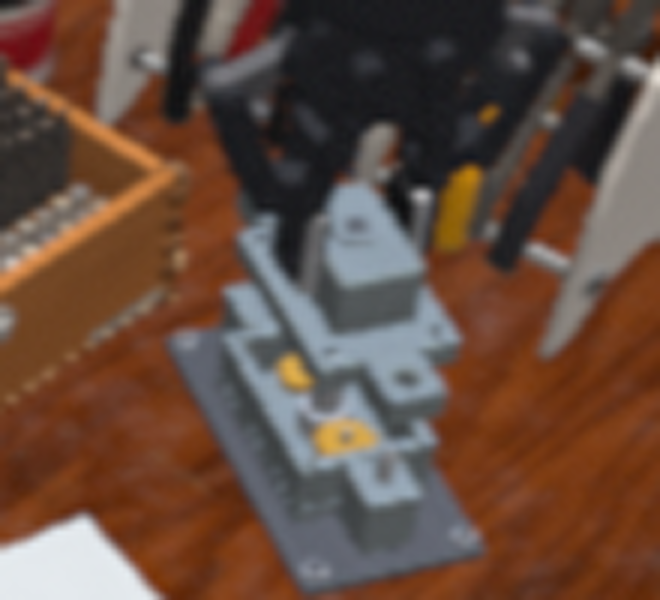

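View pics/ct.png

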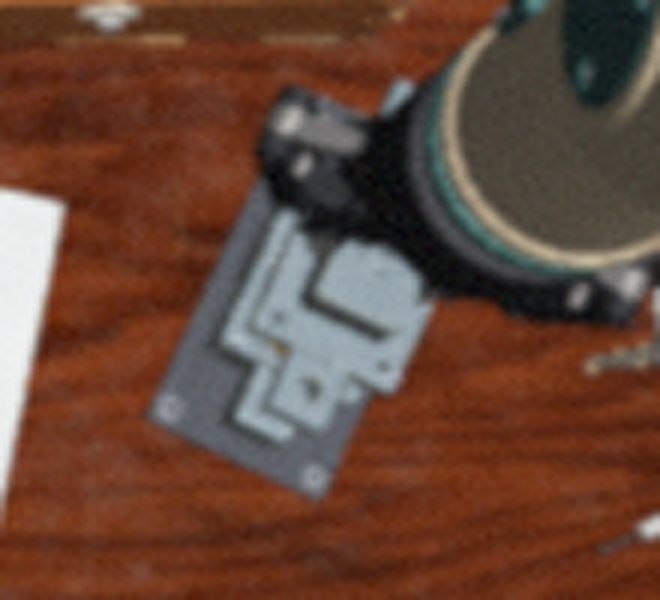

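```bash
cat > g.py <<'E'
from f import q,ht,hs
from h import *
ct=q([((-53,0,10),(315,388)),((-27,17,38),(303,298)),((-27,-17,38),(393,335)),((-41,28,12),(247,325)),((-41,-28,12),(395,392)),((-65,11,12),(273,408)),((-65,-11,12),(322,432))],np.array([330,155]),6,"top")
cs=q([((0,0,40),(357,224)),((-53,0,12),(408,378)),((-65,-11,12),(443,388)),((-65,11,12),(388,410)),((-41,28,12),(325,358)),((-41,-28,12),(460,340)),((-27,17,38),(328,285)),((-27,-17,38),(423,270))],np.array([290,100]),6,"scene")
for n,c,h in(("top",ct,ht),("scene",cs,hs),("both",ct+cs,ht+hs)):
    yaw=-.4755
    pf,rf=fit(c,.0745,[.54,-.01,yaw])
    P,_=fit(h,0,[.54,-.01,yaw])
    print(n,"cover",pf.round(4),"house",P.round(4),np.degrees(P[2]).round(2)); print(rf.round(1).tolist())
    L=lambda p,X:T(p,np.array(X)/1000,0)[0,:2]
    print(" housing-cover at centre, in housing frame mm", (1000*(np.array([[np.cos(P[2]),np.sin(P[2])],[-np.sin(P[2]),np.cos(P[2])]])@(P[:2]-pf[:2]))).round(1))
E
python3 g.py | tail -9
```

```text
top cover [ 0.5395 -0.0107 -0.4204] house [ 0.539  -0.0133 -0.4712] -27.0
[[-1.4, 0.4], [0.8, -0.4], [0.9, -0.3], [0.1, 0.8], [-0.5, -0.4], [-0.9, 0.1], [0.4, 0.0]]
 housing-cover at centre, in housing frame mm [ 0.8 -2.6]
scene cover [ 0.5372 -0.0113 -0.4797] house [ 0.5362 -0.0101 -0.4911] -28.14
[[-0.3, 0.2], [-0.9, -0.3], [0.3, 0.7], [0.0, -1.0], [-1.1, 1.9], [-0.1, -0.0], [2.1, -0.1], [0.7, -0.5]]
 housing-cover at centre, in housing frame mm [-1.4  0.6]
both cover [ 0.5387 -0.0112 -0.4474] house [ 0.5384 -0.0128 -0.4755] -27.24
[[-1.8, 0.5], [0.9, -0.3], [0.8, 0.1], [0.0, 0.6], [-0.8, 0.1], [-1.4, -0.0], [-0.1, 0.2], [-0.9, -0.1], [-0.7, -0.8], [0.5, 0.1], [0.4, -1.4], [-1.0, 1.8], [-0.3, -0.7], [2.0, -0.3], [0.4, -1.1]]
 housing-cover at centre, in housing frame mm [ 0.5 -1.5]
```

```bash
python3 -m pendant '[[0,0,0.01,0,0,0,-1],[0,0,0.019,0,0,0,-1],[0,0,0.019,0,0,0,-1],[0,0,0.019,0,0,0,-1],[0,0,0.019,0,0,0,-1]]' ; cat > ov.py <<'E'
from h import *
import sys
def rect(x0,x1,y0,y1,z): return [[(x0,y0,z),(x1,y0,z)],[(x1,y0,z),(x1,y1,z)],[(x1,y1,z),(x0,y1,z)],[(x0,y1,z),(x0,y0,z)]]
def circ(x,r,z): a=np.linspace(0,6.2832,25);P=np.c_[x+r*np.cos(a),r*np.sin(a),a*0+z];return [list(P)]
fl=lambda z:[[(67,17,z),(67,-17,z),(41,-17,z),(41,-28,z),(-41,-28,z),(-41,-11,z),(-65,-11,z),(-65,11,z),(-41,11,z),(-41,28,z),(41,28,z),(41,17,z),(67,17,z)]]
cover=fl(12)+fl(0)+rect(-27,27,-17,17,38)+rect(-27,27,-17,17,12)+circ(54,6,12)+circ(-53,4.5,12)+circ(0,1.5,40)
house=rect(-75,75,-38,38,6)+fl(34)+circ(54,5,34)+circ(54,5,45)+circ(-53,3.5,34)+circ(-53,3.5,45)+circ(-53,.5,50)+circ(54,.5,50)+circ(0,6.5,40)
def draw(img,n,off,wh,k,items,out):
    u,v=off;im=cv2.resize(img[v:v+wh[1],u:u+wh[0]],None,fx=k,fy=k,interpolation=cv2.INTER_CUBIC)
    for model,p,z0,col in items:
        for l in model:
            uv=(proj(n,T(p,np.array(l,float)/1000,z0))-np.array(off)+.5)*k-.5
            cv2.polylines(im,[np.round(uv*8).astype(np.int32)],False,col,1,cv2.LINE_AA,3)
    cv2.imwrite(out,im)
E
python3 - <<'E'
from h import *
s=snapshot("scene");t=snapshot("top")
cv2.imwrite("pics/s2.png",s[:,:,::-1]);cv2.imwrite("pics/t2.png",t[:,:,::-1])
from ov import *
z=bot.read_state(); p=[*z["tool_pos"][:2],z["ee_rot"][2]];z0=z["tool_pos"][2]-.0357
print(p,z0,z["force"])
for n,f,off,hp in(("scene","s2",(290,105),[.5362,-.0101,-.4911]),("top","t2",(330,160),[.539,-.0133,-.4712])):
    draw(cv2.imread(f"pics/{f}.png"),n,off,(100,95),6,[(house,[.5384,-.0128,-.4755],0,(0,255,0)),(cover,p,z0,(0,0,255))],f"pics/o_{f}.png")
E
```

```text
time: 6.43
tool_pos: [0.5388, -0.0132, 0.0909]
ee_rot: [3.139, 0.0, -0.474]
force: [0.5, 0.3, -1.4]
finger_gap: 0.384
[np.float64(0.5390539245177633), np.float64(-0.013255849548787118), np.float64(-0.4744224456560482)] 0.05556625475117597 [ 0.48180074  0.74130771 -3.08634257]
```

View pics/o_s2.png

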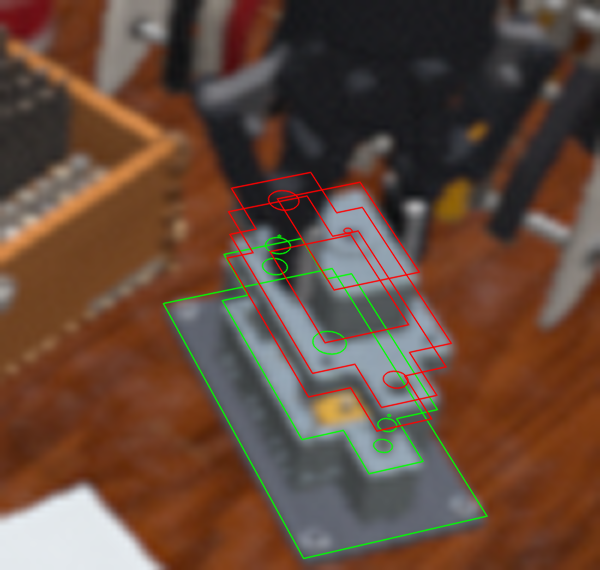

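View pics/o_t2.png

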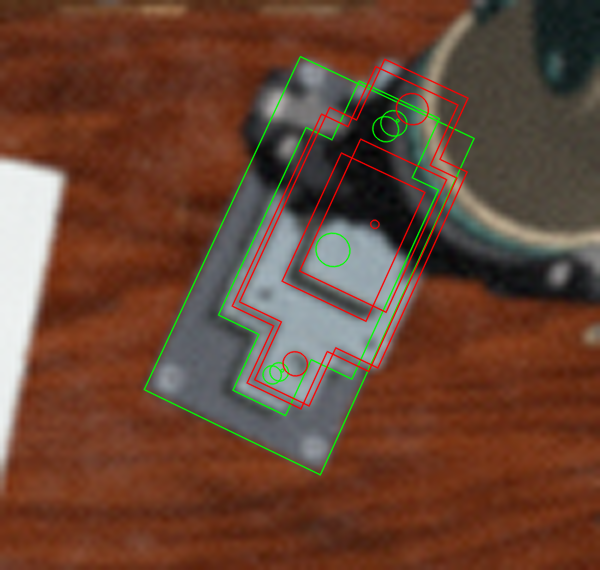

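```bash
cat > ed.py <<'E'
from ov import *
from scipy.optimize import minimize
from scipy.ndimage import map_coordinates
def grad(f):
    g=cv2.imread(f).astype(np.float32);g=cv2.GaussianBlur(g,(0,0),.7)
    m=np.max([np.hypot(cv2.Sobel(g[...,c],cv2.CV_32F,1,0),cv2.Sobel(g[...,c],cv2.CV_32F,0,1)) for c in range(3)],0)
    return np.minimum(m,120)
def pts(lines):
    o=[]
    for l in lines:
        l=np.array(l,float)
        for a,b in zip(l[:-1],l[1:]):
            m=max(2,int(np.linalg.norm(b-a)));o.append(a+(b-a)*np.linspace(0,1,m)[:,None])
    return np.concatenate(o)/1000
def fitE(G,n,P,p0,z0,fz=False):
    def s(p):
        uv=proj(n,T(p[:3]*np.array([.001,.001,.01]),P,z0+(p[3]*.001 if fz else 0)))
        return -map_coordinates(G,[uv[:,1],uv[:,0]],order=1).mean()
    p=np.array(list(p0)+[0]*fz)*np.array([1000,1000,100]+[1]*fz)
    best=None
    rng=np.random.default_rng(0)
    for k in range(25):
        st=p+(rng.normal(0,2,len(p)) if k else 0)
        r=minimize(s,st,method="Nelder-Mead",options=dict(initial_simplex=np.vstack([st]+[st+2*e for e in np.eye(len(p))]),xatol=.02,fatol=.01))
        if best is None or r.fun<best.fun:best=r
    return best.x*np.array([.001,.001,.01]+[.001]*fz),-best.fun
h_all=rect(-75,75,-38,38,6)+fl(34)
c_all=fl(12)+[[(-27,17,38),(-27,-17,38)],[(-27,17,38),(27,17,38)],[(-27,-17,38),(27,-17,38)]]
if __name__=="__main__":
    for n in("top","scene"):
        G=grad(f"pics/{n}0.png")
        print(n,"house",*fitE(G,n,pts(h_all if n=="top" else h_all),[.5384,-.0128,-.4755],0))
        print(n,"cover0",*fitE(G,n,pts(c_all),[.5137,.3174,.103],.002))
    # held cover, visible edges
    top=[[(-41,28,12),(-41,11,12),(-65,11,12),(-65,-11,12),(-41,-11,12),(-41,-28,12)],[(-41,28,12),(-5,28,12)],[(-41,-28,12),(-25,-28,12)],[(-27,17,38),(-27,-17,38)],[(-27,17,38),(-8,17,38)]]
    sc=[[(-41,11,12),(-65,11,12),(-65,-11,12),(-41,-11,12),(-41,-28,12),(-10,-28,12)],[(-41,11,12),(-41,28,12),(10,28,12)],[(27,-17,38),(-27,-17,38),(-27,17,38),(-5,17,38)],[(-65,11,0),(-65,-11,0)],[(-41,28,0),(30,28,0)]]
    for tag,z0 in(("1",.0745),("2",.0552)):
        print("top",tag,*fitE(grad(f"pics/t{tag}.png"),"top",pts(top),[.539,-.0132,-.4745],z0))
        print("scene",tag,*fitE(grad(f"pics/s{tag}.png"),"scene",pts(sc),[.539,-.0132,-.4745],z0))
        print("scene freez",tag,*fitE(grad(f"pics/s{tag}.png"),"scene",pts(sc),[.539,-.0132,-.4745],z0,True))
E
python3 ed.py
python3 - <<'E'
import cv2,numpy as np
a=cv2.imread("pics/s2.png")[135:195,325:375];b=cv2.imread("pics/t2.png")[190:250,350:400]
cv2.imwrite("pics/zz.png",np.hstack([cv2.resize(i,None,fx=8,fy=8,interpolation=cv2.INTER_CUBIC) for i in(a,b)]))
E
```

```text
top house [ 0.5394245  -0.01386208 -0.47781937] 119.71318054199219
top cover0 [0.51559227 0.31875406 0.10779659] 102.83625793457031
scene house [ 0.53781841 -0.0122255  -0.4691624 ] 116.94024658203125
scene cover0 [0.51403376 0.31766881 0.10814394] 115.6094970703125
top 1 [ 0.53881848 -0.01546433 -0.48251223] 109.24813079833984
scene 1 [ 0.53484195 -0.01081054 -0.48045575] 118.63672637939453
scene freez 1 [ 0.53566984 -0.01200548 -0.48080863 -0.00123342] 118.63807678222656
top 2 [ 0.53904723 -0.01508933 -0.47465095] 110.9769058227539
scene 2 [ 0.535115   -0.00932787 -0.41832015] 118.1298599243164
scene freez 2 [ 0.53647922 -0.01147794 -0.41861297 -0.00237956] 118.13763427734375
```

View pics/zz.png

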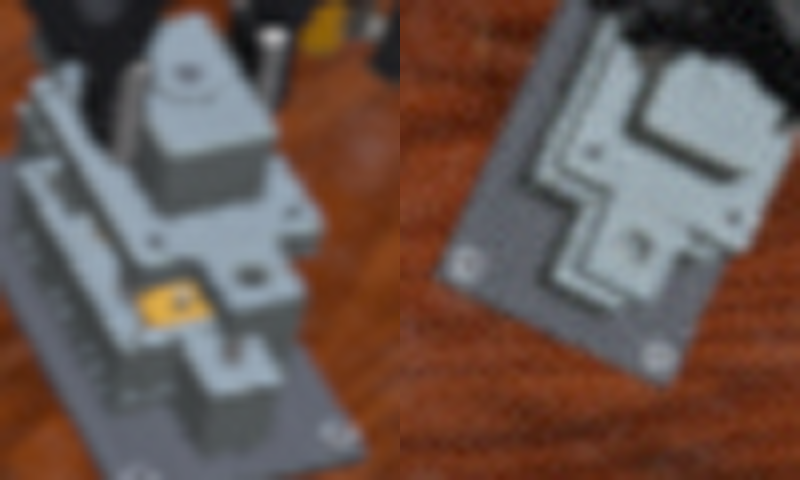

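```bash
sed -i 's/np.minimum(m,120)/np.minimum(m,400)/' ed.py; python3 ed.py
```

```text
top house [ 0.53939754 -0.01363907 -0.47479379] 232.55381774902344
top cover0 [0.51421542 0.31691402 0.10869238] 168.15870666503906
scene house [ 0.53715155 -0.01143895 -0.47483646] 222.54598999023438
scene cover0 [0.50935553 0.32128311 0.10125345] 200.64862060546875
top 1 [ 0.53443199 -0.00378416 -0.50803439] 180.4165496826172
scene 1 [ 0.53568369 -0.01086024 -0.46368289] 238.01168823242188
scene freez 1 [ 0.5371364  -0.01313108 -0.46362122 -0.00235156] 238.11611938476562
top 2 [ 0.53864267 -0.01502707 -0.48596461] 175.90333557128906
scene 2 [ 0.53574515 -0.01067966 -0.44733909] 232.77561950683594
scene freez 2 [ 0.53411356 -0.00799788 -0.44625859  0.00279054] 232.9271697998047
```

```bash
python3 -m pendant '[[0.0008,-0.0008,0.002,0,0,0,-1],[0.0008,-0.0008,0.004,0,0,0,-1],[0.0008,-0.0008,0.006,0,0,0,-1],[0.0008,-0.0008,0.008,0,0,0,-1],[0.0008,-0.0008,0.008,0,0,0,-1],[0.0008,-0.0008,0.008,0,0,0,-1]]' ; python3 d.py .5398 -.0129 .0797 -27.2
```

```text
time: 7.03
tool_pos: [0.54, -0.0129, 0.0831]
ee_rot: [3.14, -0.0, -0.474]
force: [-0.1, -0.5, -1.7]
finger_gap: 0.376
t 7.03 pos [ 0.54   -0.0129  0.0831] yaw [ 1.7988e+02 -2.0000e-02 -2.7180e+01] F [-0.1 -0.5 -1.7] M [-0.02  0.01 -0.  ] gap 0.376
d [-0.0002  0.      0.0034] w [ 0.12 -0.02  0.02]
```

```bash
python3 -m pendant '[[0,0,0.001,0,0,0,-1],[0,0,0.002,0,0,0,-1],[0,0,0.003,0,0,0,-1],[0,0,0.003,0,0,0,-1]]' ; python3 d.py .5398 -.0129 .0797 -27.2;  python3 -m pendant '[[0,0,0.001,0,0,0,-1],[0,0,0.002,0,0,0,-1],[0,0,0.003,0,0,0,-1],[0,0,0.003,0,0,0,-1]]' ; python3 d.py .5398 -.0129 .0797 -27.2
python3 - <<'E'
from h import *
s=snapshot("scene");t=snapshot("top")
cv2.imwrite("pics/s3.png",s[:,:,::-1]);cv2.imwrite("pics/t3.png",t[:,:,::-1])
a=s[135:195,325:375];b=t[190:250,350:400]
cv2.imwrite("pics/z3.png",np.hstack([cv2.resize(i,None,fx=8,fy=8,interpolation=cv2.INTER_CUBIC) for i in(a,b)])[:,:,::-1])
E
```

```text
time: 7.37
tool_pos: [0.5399, -0.0129, 0.0799]
ee_rot: [3.139, -0.0, -0.474]
force: [-0.1, 0.5, -2.8]
finger_gap: 0.378
t 7.37 pos [ 0.5399 -0.0129  0.0799] yaw [ 1.7988e+02 -1.0000e-02 -2.7180e+01] F [-0.1  0.5 -2.8] M [ 0.01 -0.06 -0.  ] gap 0.378
d [-0.0001  0.      0.0002] w [ 0.12 -0.01  0.02]
time: 7.7
tool_pos: [0.5397, -0.0129, 0.0767]
ee_rot: [3.139, 0.0, -0.474]
force: [0.1, -0.4, -2.2]
finger_gap: 0.38
t 7.7 pos [ 0.5397 -0.0129  0.0767] yaw [ 1.7987e+02  1.0000e-02 -2.7180e+01] F [ 0.1 -0.4 -2.2] M [0.02 0.02 0.01] gap 0.38
d [ 0.0001 -0.     -0.003 ] w [0.13 0.01 0.02]
```

View pics/z3.png

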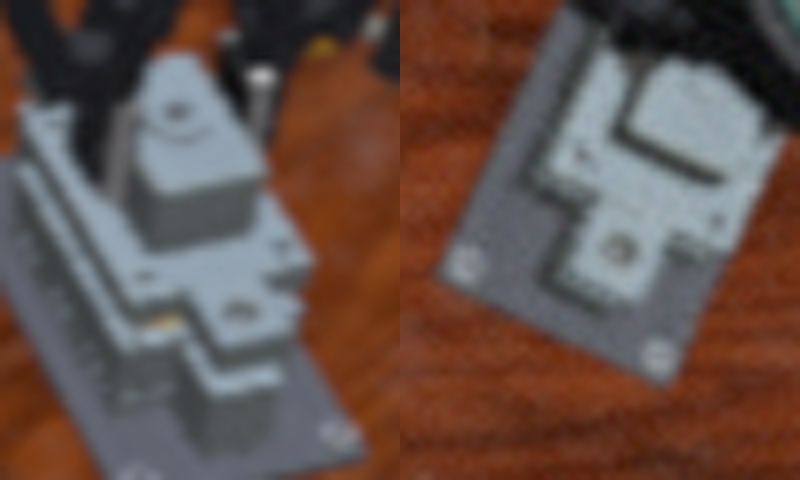

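The cover's underside is about 41 mm up with no side force, and the small dowel shows in its hole in both views (about 238,312 and 618,250). I'll press on down.

```bash
python3 -m pendant '[[0,0,0.001,0,0,0,-1],[0,0,0.002,0,0,0,-1],[0,0,0.003,0,0,0,-1],[0,0,0.003,0,0,0,-1]]' ; python3 d.py .5398 -.0129 .0697 -27.2;  python3 -m pendant '[[0,0,0.001,0,0,0,-1],[0,0,0.002,0,0,0,-1],[0,0,0.003,0,0,0,-1],[0,0,0.003,0,0,0,-1]]' ; python3 d.py .5398 -.0129 .0697 -27.2
```

```text
time: 8.13
tool_pos: [0.54, -0.0129, 0.0741]
ee_rot: [3.14, -0.0, -0.475]
force: [-1.3, -0.2, 3.5]
finger_gap: 0.382
t 8.13 pos [ 0.54   -0.0129  0.0741] yaw [ 1.7989e+02 -2.0000e-02 -2.7190e+01] F [-1.3 -0.2  3.5] M [0.03 0.21 0.04] gap 0.382
d [-0.0002  0.      0.0044] w [ 0.11 -0.02  0.01]
time: 8.47
tool_pos: [0.54, -0.0129, 0.0712]
ee_rot: [3.14, -0.0, -0.475]
force: [-1.2, 0.9, 4.8]
finger_gap: 0.381
t 8.47 pos [ 0.54   -0.0129  0.0712] yaw [ 1.7989e+02 -2.0000e-02 -2.7190e+01] F [-1.2  0.9  4.8] M [0.06 0.32 0.01] gap 0.381
d [-0.0002  0.0001  0.0015] w [ 0.11 -0.02  0.01]
```

```bash
python3 -m pendant '[[0,0,0.001,0,0,0,-1],[0,0,0.002,0,0,0,-1],[0,0,0.002,0,0,0,-1],[0,0,0.002,0,0,0,-1]]' ; python3 d.py .5398 -.0129 .0697 -27.2;  python3 -m pendant '[[0,0,0.0005,0,0,0,-1],[0,0,0.001,0,0,0,-1],[0,0,0.001,0,0,0,-1],[0,0,0.001,0,0,0,-1]]' ; python3 d.py .5398 -.0129 .0697 -27.2
```

```text
time: 8.8
tool_pos: [0.54, -0.0129, 0.0695]
ee_rot: [3.14, -0.0, -0.475]
force: [-2.7, -0.1, 7.0]
finger_gap: 0.379
t 8.8 pos [ 0.54   -0.0129  0.0695] yaw [ 1.799e+02 -2.000e-02 -2.719e+01] F [-2.7 -0.1  7. ] M [ 0.02  0.38 -0.02] gap 0.379
d [-0.0002  0.0001 -0.0002] w [ 0.1  -0.02  0.01]
time: 9.13
tool_pos: [0.54, -0.013, 0.0694]
ee_rot: [3.14, -0.001, -0.475]
force: [-3.4, -0.5, 12.8]
finger_gap: 0.378
t 9.13 pos [ 0.54   -0.013   0.0694] yaw [ 1.7992e+02 -3.0000e-02 -2.7200e+01] F [-3.4 -0.5 12.8] M [ 0.08  0.62 -0.01] gap 0.378
d [-0.0002  0.     -0.0003] w [ 0.08 -0.03  0.  ]
```

```bash
python3 -m pendant '[[-0.0003,0.0002,0.001,0,0,0,-1],[-0.0005,0.0003,0.001,0,0,0,-1],[-0.0005,0.0003,0.001,0,0,0,-1],[-0.0005,0.0003,0.001,0,0,0,-1],[-0.0005,0.0003,0.001,0,0,0,-1],[-0.0005,0.0003,0.001,0,0,0,-1]]' ; python3 d.py .5398 -.0129 .0697 -27.2
```

```text
time: 9.63
tool_pos: [0.5399, -0.013, 0.0694]
ee_rot: [3.141, -0.002, -0.475]
force: [-2.0, 0.3, 11.9]
finger_gap: 0.383
t 9.63 pos [ 0.5399 -0.013   0.0694] yaw [ 1.7996e+02 -1.0000e-01 -2.7200e+01] F [-2.   0.3 11.9] M [0.07 0.44 0.01] gap 0.383
d [-0.0001 -0.0001 -0.0003] w [ 0.04 -0.1  -0.  ]
```

```bash
python3 -m pendant '[[-0.0003,0.0001,0.0013,0,0,0,-1],[-0.0003,0.0001,0.0016,0,0,0,-1],[-0.0003,0.0001,0.0016,0,0,0,-1],[-0.0003,0.0001,0.0016,0,0,0,-1],[-0.0003,0.0001,0.0016,0,0,0,-1],[-0.0003,0.0001,0.0016,0,0,0,-1]]' ; python3 - <<'E'
from h import *
F=[]
for i in range(3):
    s=snapshot("scene");F.append(bot.read_state()["force"])
t=snapshot("top");F.append(bot.read_state()["force"]);print(np.round(F,1),np.mean(F,0).round(1))
cv2.imwrite("pics/s4.png",s[:,:,::-1]);cv2.imwrite("pics/t4.png",t[:,:,::-1])
a=s[125:195,315:375];b=t[190:260,350:410]
cv2.imwrite("pics/z4.png",np.hstack([cv2.resize(i,None,fx=6,fy=6,interpolation=cv2.INTER_CUBIC) for i in(a,b)])[:,:,::-1])
E
python3 d.py .5398 -.0129 .0697 -27.2
```

```text
time: 10.13
tool_pos: [0.5399, -0.013, 0.0694]
ee_rot: [-3.141, -0.003, -0.475]
force: [-3.5, -0.0, 18.2]
finger_gap: 0.381
[[-4.4  0.5 18.9]
 [-4.1 -0.2 18.2]
 [-4.1 -0.1 18.3]
 [-4.  -0.7 18.1]] [-4.2 -0.1 18.4]
t 10.33 pos [ 0.5399 -0.013   0.0693] yaw [-1.7999e+02 -1.5000e-01 -2.7200e+01] F [-4.  -0.7 18.1] M [0.16 0.9  0.02] gap 0.381
d [-0.0001 -0.0001 -0.0004] w [-0.01 -0.15 -0.  ]
```

View pics/z4.png

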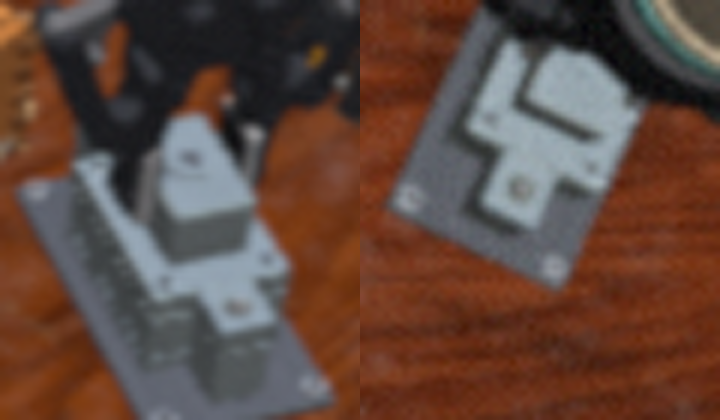

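The halves are shut, and the small dowel sits in the small hole in both views (about 238,307 and 520,187). I'll ease the push slightly to land mid-band.

```bash
python3 -m pendant '[[-0.0003,0.0001,0.0013,0,0,0,-1],[-0.0003,0.0001,0.0013,0,0,0,-1],[-0.0003,0.0001,0.0013,0,0,0,-1],[-0.0003,0.0001,0.0013,0,0,0,-1],[-0.0003,0.0001,0.0013,0,0,0,-1],[-0.0003,0.0001,0.0013,0,0,0,-1],[-0.0003,0.0001,0.0013,0,0,0,-1],[-0.0003,0.0001,0.0013,0,0,0,-1]]';python3 - <<'E'
from h import *
F=[]
for i in range(6):
    s=snapshot("scene");F.append(bot.read_state()["force"])
print(np.round(F,1),np.mean(F,0).round(1))
cv2.imwrite("pics/s5.png",s[:,:,::-1])
E
python3 d.py .5398 -.0129 .0697 -27.2
```

```text
time: 11.0
tool_pos: [0.5399, -0.013, 0.0694]
ee_rot: [-3.141, -0.003, -0.475]
force: [-3.6, 0.2, 15.5]
finger_gap: 0.378
[[-3.   1.3 16.8]
 [-3.2 -0.1 15.8]
 [-3.2 -0.1 16.1]
 [-2.7 -0.3 15.6]
 [-4.3 -0.3 16.3]
 [-2.8 -0.3 16. ]] [-3.2  0.  16.1]
t 11.3 pos [ 0.5399 -0.013   0.0693] yaw [-179.95   -0.2   -27.21] F [-2.8 -0.3 16. ] M [0.13 0.75 0.05] gap 0.378
d [-0.0001 -0.0001 -0.0004] w [-0.05 -0.2  -0.01]
```

View pics/s5.png

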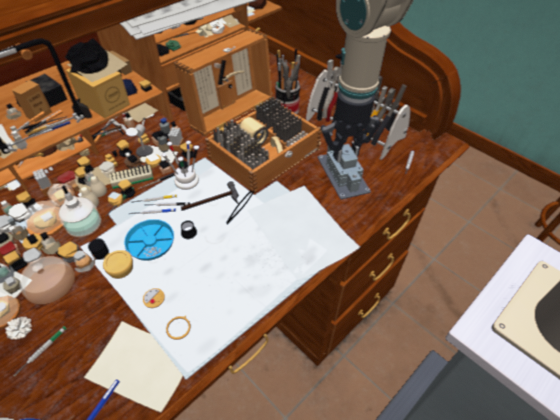

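The push is steady at 16 N. The cover is shut on the housing (about 345,170), and the loupe (188,229), movement (153,297) and ring (178,327) have not moved. I'm handing in now.

```bash
python3 -c "
from cell import bot
print(bot.sign_off())"
```

```text
the job is handed in; nothing more can be done
None
```

The cover is on the lower half with the big hole at the big-dowel end, and I handed the job in at 11.3 s with the gripper still holding it pressed shut.

- **Seating:** I gripped the block at 80 N, lifted the cover clear and lowered it over the dowels. The spring force rose from about 6 N to 9 N. The motion then stopped at a tool height of 69.4 mm, against 69.7 mm expected when fully home.
- **Push:** The tool held steady at about 16 N, or about 18 N counting the cover's weight. An earlier press briefly read 18 to 19 N at the tool.
- **Pictures:** Both cameras showed the flange closed on the box and the small dowel in its hole. In the last scene picture the loupe, ring and movement lay where they started.

**What did not fully agree:**
- **Camera fits:** The two cameras disagreed by about 2 to 3 mm on positions, so I averaged them. The fit went in with no side force on the way down.
- **Side force:** A force of about 3 N along x remained under the final push, and shifting the tool slightly did not remove it.
- **Big dowel:** The gripper hid it in the pictures, so its seating is inferred from the height and the force.

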